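# Fit a rover wheel and press on its axle cap

### The job

Slip the yellow wheel, hub boss up, down the upright axle until it rests on the spring seat, then put the red axle cap over the axle's end and press it straight down until its teeth hold it tight on the wheel's brass bush with the spring seat squeezed about halfway, and let go. Press gently: do not squash the spring seat flat, and leave the other things on the bench where they are.

Things in the scene. Friction and masses are not known exactly. Their poses are not given: they have to be found in the camera images.
- stand: Fixed assembly stand: grey base plate 130 x 100 x 12 mm, yellow gearbox block on it up to 30 mm height, and a plain upright steel axle, 8 mm diameter, in the middle. Origin: centre of the underside; z up along the axle. Round the axle's foot is a dark collar that carries the sprung brass seat.
- axle_tip (a point): Top end of the axle, on its axis, 109 mm above the stand's origin. The top 12 mm taper from 8 mm to 3.2 mm diameter.
- seat (a joint): Spring seat: a brass ring, 24 mm diameter, 4 mm thick, round the axle on a spring washer. Its unloaded top is 49 mm above the stand's origin. Joint value: compression downwards in m, about 0.0002 with nothing on it, 0.0006 with the wheel on it, 0.004 flat. Spring 2 N per mm: halfway is 2 mm, about 4 N.
- wheel: Loose wheel, black tyre, yellow rim, lying flat: 70 mm diameter, 18 mm wide, about 80 g. Its white hub boss, 24 mm diameter, can be pinched 18 to 28 mm above the underside. A tight brass bush in the boss has a 24 mm flange that tops the hub 32 to 40 mm above the underside, different at each start. Bore 10 mm. Origin: centre of the underside; z along the bore, boss up.
- cap: Loose red axle cap, a closed-top cup standing mouth down: 26 mm diameter, 36 mm high, 80 g. Origin: centre of its mouth rim; z up towards its closed top, which is 3 mm thick (inside depth 33 mm). Once home, its mouth rim stands on the flange of the wheel's brass bush.
- cap_teeth (a point): On the cap's axis, 6.5 mm above its mouth rim, where four sprung steel teeth leave an opening of about 5 mm and spread to bite on the axle. Sliding them along takes roughly 7 to 12 N while moving (less when standing still), different at each start, half as much again on the taper. On touching the bush the seat's spring adds to this; once let go, the teeth hold against it.
- spare_wheel: A second wheel like the first but with a blue rim; not needed. Origin: centre of the underside.
- board: Blue cross-shaped circuit board, 90 x 90 x 7 mm; not needed. Origin: centre of the underside.
- pump: Blue desoldering pump lying down, 170 mm long, 20 mm thick; not needed. Origin: centre of the underside.
- cutters: Side cutters lying down, 105 mm long, red and black handles; not needed. Origin: near the pivot, underside.
- spool: Grey wire spool, 48 mm diameter, 35 mm high; not needed. Origin: centre of the underside.
Mind the look-alikes: they are no part of the job. Of the things shaped like the cap, the red one is meant. What is shaped like the stand but turquoise is not meant.

How it is judged:
By the outcome, as a careful person would: the job done as asked, in the order asked, and still so for the second after the job is handed in, with the robot touching nothing.
It also fails if it takes over 61 s, if anything falls off the work surface, if the arm or the gripper's body presses on something with over 40 N, if the wrist force passes 120 N, or if a joint passes its speed limit or range.

### The arm

A 6-joint arm with a two-finger parallel gripper is mounted at the origin on the work surface. World frame = base frame: x ahead of the robot, y to its left, z up, the work surface at z = 0. Lengths are in mm, angles in rad, forces in N, time in s.
With the tool pointing down it reaches from about 300 to 775 mm from the base axis. Payload 14.6 kg.
Tool frame: the origin (TCP) lies between the finger pads; the fingertips stand manip.tip_reach ahead of it and the grasp point (between the pads) lies 5 mm behind it (manip.tip_reach is the distance from the TCP to the fingertips, in mm); z points along the fingers, y is the line along which they close (so a half turn about z gives the same grasp; the last joint's range is limited). The gripper opens to 94 mm and grips with 3 to 60 N. Pads are 16 mm wide; open, the fingers measure 119 mm over their backs; the gripper's body (75 mm by 177 mm) begins 78 mm behind the grasp point.
Start: joints at [-1.349, 0.3, 1.521, -0, 1.321, -0.067], TCP at [156.634, -527.214, 219.446] pointing down, gripper open.
Joint ranges: [-3.03, 3.03], [-0.79, 2.21], [0.23, 2.52], [-1.04, 4.18], [0, 3.07], [-2.55, 2.55]. Speed limits (rad/s): [2.22, 2.22, 2.57, 3.14, 3.14, 3.14].

### API

Orientations are given as [roll, pitch, yaw] about the fixed x, y, z axes, in that order (R = Rz(yaw) Ry(pitch) Rx(roll)).
In Python, from cell import manip gives the robot as it stands. The module is installed in compiled form; this text tells all that it offers.
- The arm moves only by the shell command python3 -m creep 'ROWS' [FORCE]. ROWS is JSON, a list of rows, each a list of 3 entries, a list of its own where there are three numbers: the opening, from -1 (shut) to 1 (fully open), then the shift along the tool's x, y, z in cm, then the turn about the tool's z in units of 5 degrees (1.0 is 5 degrees). In form: [[grip, [tx, ty, tz], roll], ...]. A call has 1 to 12 rows; each row is the pose to reach, as a shift and turn from the pose commanded when the call began, along the tool's axes at that moment; what a row does not reach only later rows make up. A row lasts 1/10 s, in which the tool goes at most 50 mm and 8.59 degrees, less where a joint would pass 70% of its speed; a pose out of reach is approached as far as the arm can. A call with a gripper value outside its range is refused whole. The fingers move at their own pace and stop on an object; FORCE is the grip in N (left out, the last holds). Time passes only in rows, so rows that repeat a pose let the fingers close. It gives the time, the measured TCP pose, the force, the opening and the grip force at its end, in the units of the state.
- manip.read_state(): the state, without advancing time (a new reading comes with each control period).
- manip.camera(name): name is "scene" or "side" or "wrist"; returns the picture (400x640x3 uint8, red, green, blue); there is no depth.
- manip.camera_params(name): a dict with "fovy" (degrees; the focal length in pixels is half the picture's height over the tangent of half this angle, whatever the lens; pixels are square), "cx", "cy" (the principal point, pixels), "k1" (the pictures are not rectified: a ray, as slopes to the right and down, at radius r is drawn at 1 + k1 r^2 times it, then the intrinsics apply), "origin" and "attitude" of the camera in the world. Camera axes: x right, y down, z forward; pixel columns grow to the right and rows downward; lengths in mm; the calibration is good to about 2 mm. A picture is of the moment at which its call begins: read the wrist's pose just before it. camera_params takes no time and is no camera call; for the wrist camera it gives the pose at the moment of the call.
- manip.sign_off(): hands the job in; it is judged then, once.
The state is a dict: "clock": time; "joints": joint angles; "qd": joint speeds; "effort": joint torques, N m; "eef_pos": TCP position; "eef_rot": TCP orientation; "wrist_force": force on the tool from outside, world axes, zero at the start; "moment": the same for the moment, N m; "finger_gap": finger opening in mm; "finger_force": force on a finger pad.
Only numpy, scipy, OpenCV 4.12 (cv2) and the standard library are available. Lean on these libraries where they do the work, as an engineer would, in place of code of your own. Each camera call takes 0.05 s, during which the arm holds its last target. There are 200 camera calls.

## Working session

There is one attempt and no reset: what is moved stays moved. The work goes in short steps, Python scripts to look and compute and a shell command to move; the robot and the scene stay as the last step left them, time stands still between calls to the robot, and variables do not carry over. Pictures are saved under pics/ and viewed, at most 10 in all, crops included, and the job is handed in when it is done.

```bash
mkdir -p pics
python3 - <<'E'
from cell import manip
import cv2,numpy as np
print(manip.tip_reach); s=manip.read_state(); print(s)
ims=[]
for n in("scene","side","wrist"):
    p=manip.camera_params(n); print(n,p)
    im=manip.camera(n)[:,:,::-1]; cv2.imwrite(f"pics/{n}0.png",im)
E
```

```text
14.0
{'clock': 0.0, 'joints': array([-1.34860995e+00,  3.00489340e-01,  1.52159686e+00, -2.09585952e-05,
        1.32071037e+00, -6.66072051e-02]), 'qd': array([-4.82251194e-05, -8.70636989e-05,  7.27262558e-04, -4.57085420e-04,
       -1.30384022e-03, -6.73436601e-04]), 'effort': array([-8.33389549e-04, -5.31804299e+01, -3.52742743e+01,  7.08388863e-02,
        2.43695697e-02, -7.44516274e-05]), 'eef_pos': array([ 156.56953425, -526.97625073,  218.86964622]), 'eef_rot': array([-3.14039006e+00, -5.98745709e-05,  2.88798745e-01]), 'wrist_force': array([-0.94486427,  0.8601109 ,  0.64143217]), 'moment': array([-0.03175338, -0.03194727, -0.03919803]), 'finger_force': 0.0, 'finger_gap': 93.80368950998582}
scene {'fovy': 44.05065877368093, 'cx': 315.54415915394395, 'cy': 191.1813027211245, 'k1': -0.04230475864143558, 'origin': array([1162.83317081, -690.87457503, 1022.88487027]), 'attitude': array([-2.36883696, -0.00986183,  0.74857095])}
side {'fovy': 44.86576542834738, 'cx': 319.9738446586138, 'cy': 200.64566611708236, 'k1': -0.14695622263089028, 'origin': array([ 201.72260862, 1352.07043299,  941.8905131 ]), 'attitude': array([-2.12948883, -0.02102209, -2.88202297])}
wrist {'fovy': 67.86634897310417, 'cx': 322.0152021735112, 'cy': 202.07929495174648, 'k1': -0.047247389034830056, 'origin': array([ 225.79128566, -506.88335014,  383.55782677]), 'attitude': array([ 2.89065687e+00,  1.15525915e-03, -1.28215844e+00])}
```

View pics/scene0.png

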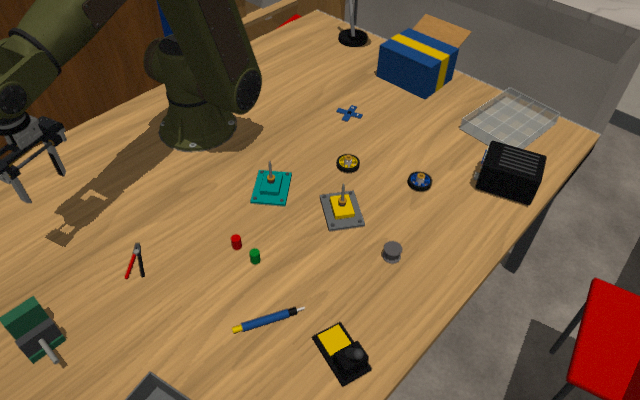

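View pics/side0.png

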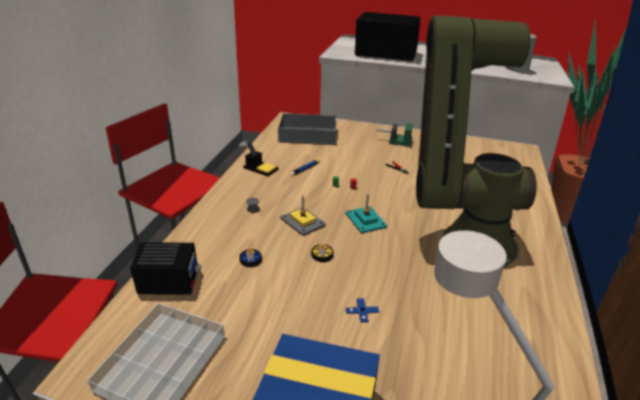

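The scene view shows the yellow-rim wheel at (348,162) and a blue-rim look-alike at (420,181). The grey stand with the yellow block is at (342,208), and a turquoise look-alike at (271,187). The red cap is at (236,242), the green one at (255,257). The side view has the yellow wheel at (322,252), the stand at (302,218), the red cap at (353,183) and the green cap at (336,181). The yellow wheel, the grey/yellow stand and the red cap match the description by colour; I'll confirm with a crop.

```bash
cat > h.py <<'E'
import cv2,numpy as np
from scipy.spatial.transform import Rotation as R
def cam(p):
    import math
    f=200/math.tan(math.radians(p['fovy'])/2)
    K=np.array([[f,0,p['cx']],[0,f,p['cy']],[0,0,1]]); D=np.array([p['k1'],0,0,0,0.])
    return K,D,R.from_euler('xyz',p['attitude']).as_matrix(),np.array(p['origin'])
def ray(p,uv):
    K,D,M,o=cam(p); q=cv2.undistortPoints(np.array([[uv]],float),K,D)[0,0]
    d=M@[q[0],q[1],1]; return o,d/np.linalg.norm(d)
def plane(p,uv,z):
    o,d=ray(p,uv); return o+d*(z-o[2])/d[2]
def proj(p,X):
    K,D,M,o=cam(p); return cv2.projectPoints((np.atleast_2d(X)-o)@M,np.zeros(3),np.zeros(3),K,D)[0][:,0]
def tri(rays):
    A=sum(np.eye(3)-np.outer(d,d) for o,d in rays); b=sum((np.eye(3)-np.outer(d,d))@o for o,d in rays)
    return np.linalg.solve(A,b)
def blobs(im,lo,hi,box,minA=8):
    # im BGR, hsv range, box x0,y0,x1,y1
    m=cv2.inRange(cv2.cvtColor(im,cv2.COLOR_BGR2HSV),np.array(lo),np.array(hi)); k=np.zeros_like(m)
    x0,y0,x1,y1=box; k[y0:y1,x0:x1]=m[y0:y1,x0:x1]
    n,l,s,c=cv2.connectedComponentsWithStats(k); i=[j for j in range(1,n) if s[j,4]>=minA]
    return [(s[j],c[j]) for j in i],k
E
python3 - <<'E'
from h import *
from cell import manip
ps={n:manip.camera_params(n) for n in("scene","side")}
I={n:cv2.imread(f"pics/{n}0.png") for n in ps}
def cen(n,lo,hi,box):
    b,k=blobs(I[n],lo,hi,box,1); ys,xs=np.nonzero(k); c=np.array([(xs.min()+xs.max())/2,(ys.min()+ys.max())/2]); print(n,len(xs),c,xs.mean(),ys.mean(),xs.min(),xs.max(),ys.min(),ys.max()); return np.array([xs.mean(),ys.mean()])
red=((0,150,60),(8,255,255))
a=cen('scene',*red,(225,230,248,252)); b=cen('side',*red,(345,175,362,192))
print('cap',tri([ray(ps['scene'],a),ray(ps['side'],b)]),plane(ps['scene'],a,18),plane(ps['side'],b,18))
dark=((0,0,0),(180,255,60))
a=cen('scene',*dark,(332,150,364,176)); b=cen('side',*dark,(308,242,336,264))
print('wheel',tri([ray(ps['scene'],a),ray(ps['side'],b)]),plane(ps['scene'],a,12),plane(ps['side'],b,12))
yel=((20,120,60),(32,255,255))
a=cen('scene',*yel,(326,186,358,222)); b=cen('side',*yel,(286,206,318,226))
print('stand',tri([ray(ps['scene'],a),ray(ps['side'],b)]),plane(ps['scene'],a,25),plane(ps['side'],b,25))
t=I['scene'][130:280,215:445]; t2=I['side'][160:275,225:395]
A=cv2.resize(t,None,fx=3.4,fy=3.4,interpolation=cv2.INTER_CUBIC)[:, :790]; 
B=cv2.resize(t2,None,fx=3.4,fy=3.4)
cv2.imwrite('pics/cropA.png',A); cv2.imwrite('pics/cropB.png',B)
E
```

```text
scene 132 [236.  241.5] 235.90151515151516 241.37878787878788 231 241 234 249
side 55 [353.5 183. ] 353.2 182.92727272727274 351 356 178 188
cap [ 474.67892204 -240.56254065   17.81975684] [ 477.10401628 -240.23916927   18.        ] [ 473.13776339 -242.46853367   18.        ]
scene 133 [347.5 163.5] 347.3533834586466 166.65413533834587 337 358 155 172
side 82 [322.  257.5] 321.8536585365854 257.9878048780488 312 332 254 261
wheel [482.21703224 199.00802185 -11.24159554] [498.63430437 179.23122903  12.        ] [474.49652458 226.38424096  12.        ]
scene 449 [342.  206.5] 341.65701559020044 206.8663697104677 330 354 194 219
side 256 [302. 217.] 302.5234375 217.2578125 290 314 209 225
stand [593.9800399   39.07608768  17.1627243 ] [600.52277282  33.93291605  25.        ] [588.97057625  48.73685654  25.        ]
```

View pics/cropA.png

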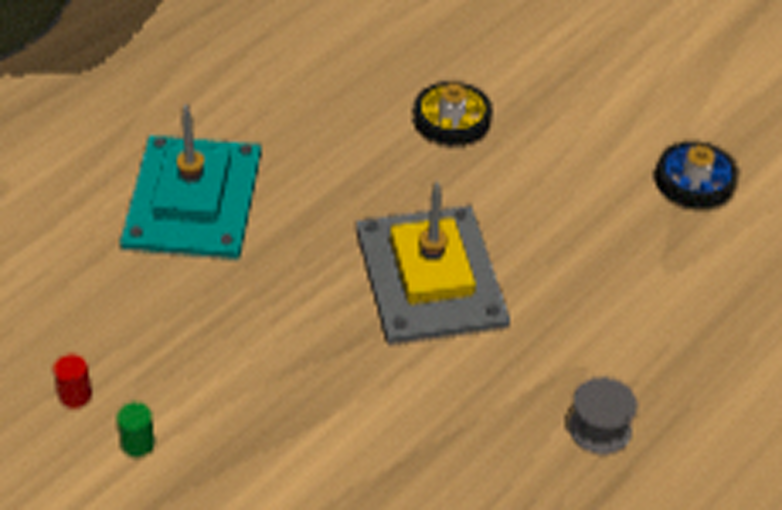

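The crop confirms the targets: the red cap (at 72,380 in the crop), the yellow-rim wheel (453,112) with its boss up, and the grey stand with the yellow block (433,270), its axle tip at (436,186). The green cap, blue wheel and turquoise stand are look-alikes.

```bash
cat >> h.py <<'E'
def go(s,xy,z,yaw=None):
    "tool-axes shift in cm and roll units from state s to world target"
    M=R.from_euler('xyz',s['eef_rot']).as_matrix()
    d=M.T@(np.array([xy[0],xy[1],z])-s['eef_pos'])/10
    r=None if yaw is None else -np.degrees(yaw-s['eef_rot'][2])/5
    return np.round(d,2),r
E
python3 - <<'E'
from h import *
from cell import manip
ps={n:manip.camera_params(n) for n in("scene","side","wrist")}
s=manip.read_state()
a,b=(347.5,162.5),(322,252.5)
w=tri([ray(ps['scene'],a),ray(ps['side'],b)]); print('wheel',w,plane(ps['scene'],a,14),plane(ps['side'],b,14))
sc=lambda u,v:(215+u/3.4,130+v/3.4)
print('tip',plane(ps['scene'],sc(436,186),109),'green',plane(ps['scene'],sc(136,430),18),'seat',plane(ps['scene'],sc(433,242),49))
o,d=ray(ps['wrist'],(320,200)); M=R.from_euler('xyz',s['eef_rot']).as_matrix()
print('cam in tool',M.T@(o-s['eef_pos']),M.T@d)
print(go(s,w[:2],200))
E
```

```text
wheel [483.12810974 196.55204046   8.37800154] [488.31956913 191.90527077  14.        ] [480.32237742 202.55699277  14.        ]
tip [599.4793537   35.33351799 109.        ] green [ 548.72655273 -238.91350581   18.        ] seat [601.80182886  33.57293833  49.        ]
cam in tool [  72.06937723    0.26025421 -164.60054095] [-0.24157732 -0.00692919  0.97035683]
(array([ 51.91, -60.06,   1.96]), None)
```

```bash
python3 -m creep '[[1,[52,-60,0],0],[1,[52,-60,0],0],[1,[52,-60,0],0],[1,[52,-60,0],0],[1,[52,-60,0],0],[1,[52,-60,0],0],[1,[52,-60,0],0],[1,[52,-60,0],0],[1,[52,-60,0],0],[1,[52,-60,0],0],[1,[52,-60,0],0],[1,[52,-60,0],0]]' 20
python3 - <<'E'
from h import *
from cell import manip
s=manip.read_state(); print(s['joints'],go(s,(485,196),190))
E
```

```text
clock: 1.35
eef_pos: [404.5, 21.6, 219.6]
eef_rot: [3.141, -0.0, 0.289]
wrist_force: [0.4, -1.5, -0.2]
finger_gap: 94.3
finger_force: 0.0
[-3.71981184e-02 -3.08723898e-02  1.89601869e+00 -3.45444825e-05
  1.27593934e+00  1.24457915e+00] (array([ 12.69, -14.43,   2.96]), None)
```

```bash
python3 -m creep '[[1,[12.7,-14.4,3],0],[1,[12.7,-14.4,3],0],[1,[12.7,-14.4,3],0],[1,[12.7,-14.4,3],0],[1,[12.7,-14.4,3],0],[1,[12.7,-14.4,3],0]]'
cat > look.py <<'E'
import sys,pickle
from h import *
from cell import manip
def snap(name,cam='wrist'):
    s=manip.read_state(); p=manip.camera_params(cam); im=manip.camera(cam)[:,:,::-1].copy(); cv2.imwrite(f'pics/{name}.png',im)
    pickle.dump((s,p),open(f'pics/{name}.pkl','wb')); return s,p,im
def load(name):
    s,p=pickle.load(open(f'pics/{name}.pkl','rb')); return s,p,cv2.imread(f'pics/{name}.png')
E
python3 - <<'E'
from look import *
snap('w1')
E
```

```text
clock: 1.95
eef_pos: [484.6, 193.8, 188.7]
eef_rot: [3.141, 0.002, 0.29]
wrist_force: [0.6, 0.8, -0.0]
finger_gap: 93.8
finger_force: 0.0
```

View pics/w1.png

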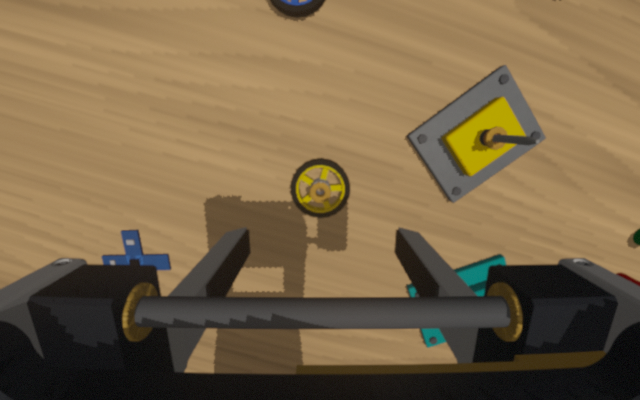

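The wrist view shows the yellow wheel at (320,188), with the grey stand to the right: seat at (491,138), axle tip near (540,138).

Run:
```python
from look import *
s,p,im=load('w1'); print(s['eef_pos'],np.abs(s['qd']).max())
hsv=cv2.cvtColor(im,cv2.COLOR_BGR2HSV)
y,_=blobs(im,(18,110,70),(34,255,255),(285,150,355,222),5); _,k=blobs(im,(18,110,70),(34,255,255),(285,150,355,222),5)
ys,xs=np.nonzero(k); (c,r)=cv2.minEnclosingCircle(np.c_[xs,ys].astype(np.float32)); print('yellow',c,r,plane(p,c,17))
d,k=blobs(im,(0,0,0),(180,255,55),(285,150,355,222),20)
for a,b in d: print(a,b)
np.set_printoptions(linewidth=250)
# brass flange patch
print(hsv[170:206:3,302:340:3,0]);print(hsv[170:206:3,302:340:3,1]);print(hsv[170:206:3,302:340:3,2])
t=cv2.resize(im[140:230,270:370],None,fx=4,fy=4,interpolation=cv2.INTER_CUBIC); t2=cv2.resize(im[90:180,455:555],None,fx=4,fy=4,interpolation=cv2.INTER_CUBIC)
cv2.imwrite('pics/c1.png',np.hstack([t,t2]))
```

```text
[484.55607187 193.82368244 188.72056743] 0.038206875310655954
yellow (321.4420166015625, 185.5) 48.16930389404297 [489.48906168 195.75047228  17.        ]
[292 160  56  57 471] [320.12738854 188.7537155 ]
[[18 26 25 19 18 18 18 27 27 23 26 26 19]
 [26 24 18 18 17 18 20 27 26 18 18 24 26]
 [27 27 22 18 18 17 24 27 25 18 18 17 25]
 [26 27 27 25 18 15 23 25 22 17 17 17 19]
 [19 24 27 26 16 17 18 16 14 17 18 18 18]
 [17 18 22 21 20 20 20 20 19 21 26 26 26]
 [18 18 17 19 20 19 18 20 20 20 27 27 27]
 [18 17 18 20 20 16 15 15 20 20 23 22 22]
 [18 18 23 20 20 18 14 18 20 20 17 17 17]
 [22 26 26 23 20 20 20 20 20 19 16 16 20]
 [26 27 26 21 19 20 20 19 21 18 17 19 23]
 [25 24 21 17 17 17 18 22 24 22 20 23 24]]
[[100 206 184 127 112 111 111 239 252 160 215 199 103]
 [231 182 111 109 110 112 133 255 217 115 119 188 209]
 [254 255 159 111 109 110 174 251 188 112 112 119 214]
 [227 255 249 220 106  50 101 150 133 110 110 114 138]
 [120 167 245 219  58  91  96  86  47  99 111 113 119]
 [109 111 145 139 165 170 172 175 144 115 237 249 249]
 [109 114 120 162 174 156 147 170 174 151 244 254 255]
 [111
[... 231 characters left out ...]
2 120 134 137 187 232 179 154 208 226]]
[[ 56 135 175 165 168 166 163 178 181 148 171 133  52]
 [149 167 166 166 165 159 146 182 183 166 144 136 133]
 [178 170 148 166 168 163 152 184 179 161 160 131 161]
 [179 184 182 152 135 102 129 155 163 165 164 152 111]
 [160 176 183 161 115 135 151 136 115 152 167 163 124]
 [166 166 148 114 158 165 166 169 158 126 155 158 164]
 [169 148 106 146 163 150 132 150 164 149 183 184 184]
 [166 154 106 157 158 114 115  98 159 161 172 171 155]
 [159 141 115 158 161 100  95 100 156 158 162 159 114]
 [119 169 172 160 164 160 148 154 147 130 112 106  99]
 [159 181 179 157 147 160 156 128 101 102 102  98 100]
 [120 112 107 107 108 112 115 120 121 107  96  97 106]]
```

View pics/c1.png

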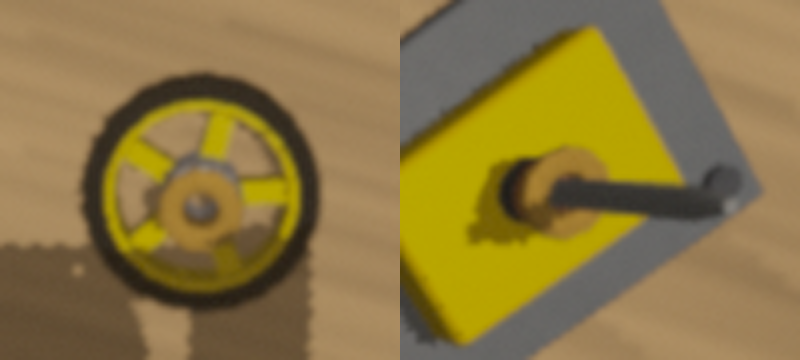

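Run:
```python
from look import *
s,p,im=load('w1')
for uv,z in(((319.75,188),15),((320.6,188.75),18),((320,192.25),36),((538.75,140.75),109)): print(uv,z,plane(p,uv,z))
for z in(32,36,40): print(plane(p,(320,192.25),z))
print(plane(p,(496,137.5),49)) 
print(go(s,(487.5,192.7),60))
```

```text
(319.75, 188) 15 [485.71106803 196.67834042  15.        ]
(320.6, 188.75) 18 [485.75121674 195.64637594  18.        ]
(320, 192.25) 36 [485.48120649 196.16391897  36.        ]
(538.75, 140.75) 109 [595.14357873  39.27408195 109.        ]
[484.61798988 195.93514604  32.        ]
[485.48120649 196.16391897  36.        ]
[486.34442309 196.39269191  40.        ]
[594.56348268  41.35115105  49.        ]
(array([ 0.27,  0.19, 12.87]), None)
```

```bash
python3 -c "
from look import *
s=manip.read_state();print(go(s,(485.6,196.2),58))"
```

```text
(array([ 0.19, -0.27, 13.12]), None)
```

```bash
python3 -m creep '[[-1,[0.2,-0.25,4],0],[-1,[0.2,-0.25,8],0],[-1,[0.2,-0.25,11],0],[-1,[0.2,-0.25,13],0],[-1,[0.2,-0.25,13],0],[-1,[0.2,-0.25,13],0],[-1,[0.2,-0.25,13],0],[-1,[0.2,-0.25,13],0]]'
python3 -m creep '[[-1,[0,0,0.1],0],[-1,[0,0,0.2],0],[-1,[0,0,0.3],0],[-1,[0,0,0.4],0]]'
python3 -m creep '[[-1,[0,0,0.1],0],[-1,[0,0,0.1],0]]'
python3 -m creep '[[-1,[0,0,0.1],0],[-1,[0,0,0.1],0]]'
```

```text
clock: 2.8
eef_pos: [486.7, 196.5, 60.8]
eef_rot: [-3.142, -0.002, 0.288]
wrist_force: [-0.9, 0.7, 0.3]
finger_gap: 33.1
finger_force: 0.0
clock: 3.2
eef_pos: [486.1, 196.6, 55.4]
eef_rot: [-3.142, 0.0, 0.289]
wrist_force: [0.4, 0.1, 0.1]
finger_gap: 1.8
finger_force: 0.0
clock: 3.4
eef_pos: [486.0, 196.5, 54.2]
eef_rot: [3.142, 0.0, 0.289]
wrist_force: [-1.1, 0.8, -0.0]
finger_gap: 0.6
finger_force: 0.0
clock: 3.6
eef_pos: [486.1, 196.5, 53.3]
eef_rot: [-3.142, 0.0, 0.289]
wrist_force: [0.0, -1.0, -0.3]
finger_gap: 0.6
finger_force: 0.0
```

```bash
for i in 1 2 3 4 5; do python3 -m creep '[[-1,[0,0,0.1],0],[-1,[0,0,0.1],0]]' | grep -E "pos|wrist"; done
```

```text
eef_pos: [486.1, 196.5, 52.3]
wrist_force: [-0.3, -0.4, 0.2]
eef_pos: [486.1, 196.5, 51.3]
wrist_force: [0.9, 0.5, 0.2]
eef_pos: [486.1, 196.5, 50.3]
wrist_force: [0.4, 0.3, -0.3]
eef_pos: [486.1, 196.5, 49.3]
wrist_force: [-0.4, 0.5, 0.3]
eef_pos: [486.3, 196.6, 49.0]
wrist_force: [-2.3, -1.7, 7.3]
```

```bash
python3 -m creep '[[0.1,[0,0,-1],0],[0.1,[0,0,-1.5],0],[0.1,[0,0,-1.5],0],[0.1,[0,0,-1.5],0],[0.1,[0,0,-1.5],0],[0.1,[0,0,-1.5],0]]' 20
python3 -c "
from look import *
s=manip.read_state();print(go(s,(485.6,196.2),33.5))"
```

```text
clock: 5.2
eef_pos: [486.0, 196.5, 63.2]
eef_rot: [3.142, 0.0, 0.289]
wrist_force: [0.1, -0.6, -0.1]
finger_gap: 44.9
finger_force: 0.0
(array([-0.05,  0.01,  2.97]), None)
```

```bash
python3 -m creep '[[0.1,[0,0,1],0],[0.1,[0,0,2],0],[0.1,[0,0,2.9],0],[0.1,[0,0,2.95],0],[-1,[0,0,2.95],0],[-1,[0,0,2.95],0],[-1,[0,0,2.95],0],[-1,[0,0,2.95],0],[-1,[0,0,2.95],0],[-1,[0,0,2.95],0]]' 20
python3 -m creep '[[-1,[0,0,-4],0],[-1,[0,0,-8],0],[-1,[0,0,-12],0],[-1,[0,0,-13.5],0],[-1,[0,0,-13.5],0]]'
python3 -c "
from look import *
s,p,im=snap('w2')
print(go(s,(595,40),s['eef_pos'][2]))"
```

```text
clock: 6.2
eef_pos: [486.2, 196.5, 34.1]
eef_rot: [-3.142, -0.0, 0.289]
wrist_force: [-0.3, 0.3, 0.8]
finger_gap: 22.8
finger_force: 20.0
clock: 6.7
eef_pos: [486.9, 196.8, 171.2]
eef_rot: [-3.141, -0.004, 0.289]
wrist_force: [0.5, 0.1, -1.9]
finger_gap: 22.7
finger_force: 20.0
(array([ 5.89, 18.11,  0.02]), None)
```

View pics/w2.png

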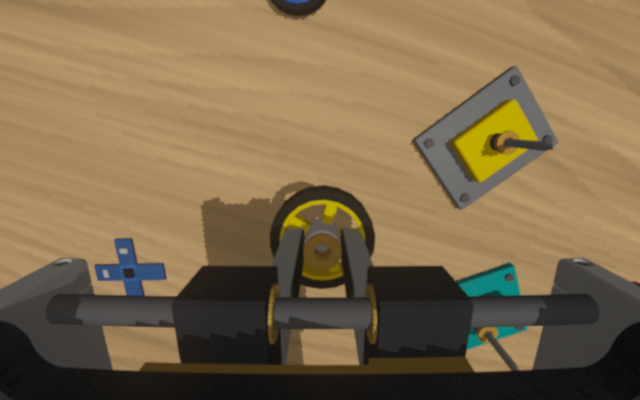

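The wheel is held between the fingers: tyre centre about (323,237), bush flange about (322,243). The stand's axle tip is at about (552,142).

Run:
```python
from look import *
s,p,im=load('w2'); T=R.from_euler('xyz',s['eef_rot']).as_matrix(); P=s['eef_pos']
loc=lambda X:T.T@(X-P)
hsv=cv2.cvtColor(im,cv2.COLOR_BGR2HSV)
dk=(hsv[...,2]<60)
xs=np.nonzero(dk[225:236,262:390].any(0))[0]+262
col=[np.nonzero(dk[170:300,c])[0]+170 for c in range(318,328)]
print('xs',xs.min(),xs.max(),[ (c.min(),c.max()) for c in col])
L=loc(plane(p,(xs.min(),232),P[2]-16)); Rr=loc(plane(p,(xs.max()+1,232),P[2]-16)); print('y',L[1],Rr[1],(L[1]+Rr[1])/2,Rr[1]-L[1])
f=min(c.min() for c in col); b=[c[c<292].max() for c in col]; print(f,b)
F=loc(plane(p,(323,f),P[2]-34)); B=loc(plane(p,(323,np.median(b)+1),P[2]-16)); print('x',F[0],B[0],(F[0]+B[0])/2)
cv2.imwrite('pics/c2.png',np.hstack([cv2.resize(im[175:300,260:390],None,fx=4,fy=4,interpolation=cv2.INTER_CUBIC)[:480],cv2.resize(im[110:170,490:560],None,fx=4,fy=8,interpolation=cv2.INTER_CUBIC)]))
```

```text
xs 270 373 [(np.int64(187), np.int64(299)), (np.int64(187), np.int64(299)), (np.int64(187), np.int64(299)), (np.int64(187), np.int64(299)), (np.int64(187), np.int64(299)), (np.int64(186), np.int64(299)), (np.int64(186), np.int64(299)), (np.int64(187), np.int64(299)), (np.int64(187), np.int64(299)), (np.int64(187), np.int64(299))]
y -33.35522801085444 33.73728017838058 0.19102608376307018 67.09250818923502
186 [np.int64(287), np.int64(287), np.int64(287), np.int64(287), np.int64(287), np.int64(287), np.int64(287), np.int64(287), np.int64(287), np.int64(286)]
x 32.41585274907134 -34.48849103691146 -1.0363191439200605
```

View pics/c2.png

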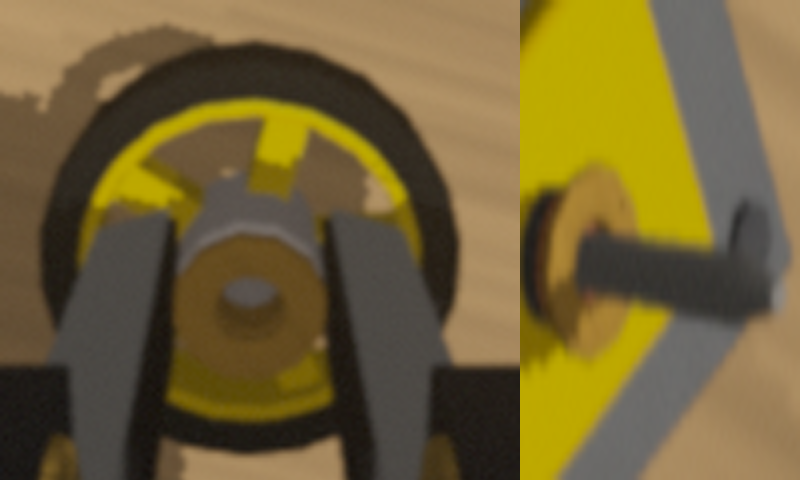

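Run:
```python
from look import *
s,p,im=load('w2'); T=R.from_euler('xyz',s['eef_rot']).as_matrix(); P=s['eef_pos']
print('flange',T.T@(plane(p,(322.6,251.8),P[2]+1)-P),'tip',plane(p,(554.5,147.1),109))
t=np.array([595,40.])-65*T[:2,0]
print(go(s,t,165))
```

```text
flange [-0.38212865  0.55130203 -1.00167553] tip [594.19853252  40.08418913 109.        ]
(array([-0.61, 18.11,  0.61]), None)
```

```bash
python3 -m creep '[[-1,[-0.6,4.5,0.6],0],[-1,[-0.6,9,0.6],0],[-1,[-0.6,13.5,0.6],0],[-1,[-0.6,18.1,0.6],0],[-1,[-0.6,18.1,0.6],0],[-1,[-0.6,18.1,0.6],0],[-1,[-0.6,18.1,0.6],0]]'
python3 - <<'E'
from look import *
s,p,im=snap('w3'); print(np.abs(s['qd']).max())
t=proj(p,(594.5,40,109)); print(t); u,v=t[0].round().astype(int)
print(u,v)
a=cv2.resize(im[120:300,250:390],None,fx=3,fy=3,interpolation=cv2.INTER_CUBIC); x0,y0=max(u-25,0),max(v-35,0)
b=cv2.resize(im[y0:y0+90,x0:x0+60],(360,540),interpolation=cv2.INTER_CUBIC); print(x0,y0)
cv2.imwrite('pics/c3.png',np.hstack([a,b]))
E
```

```text
clock: 7.45
eef_pos: [531.3, 22.1, 161.9]
eef_rot: [-3.141, 0.002, 0.289]
wrist_force: [-0.7, -0.1, -1.4]
finger_gap: 22.9
finger_force: 20.0
0.012656150117958436
[[322.99830509 135.20700696]]
323 135
298 100
```

View pics/c3.png

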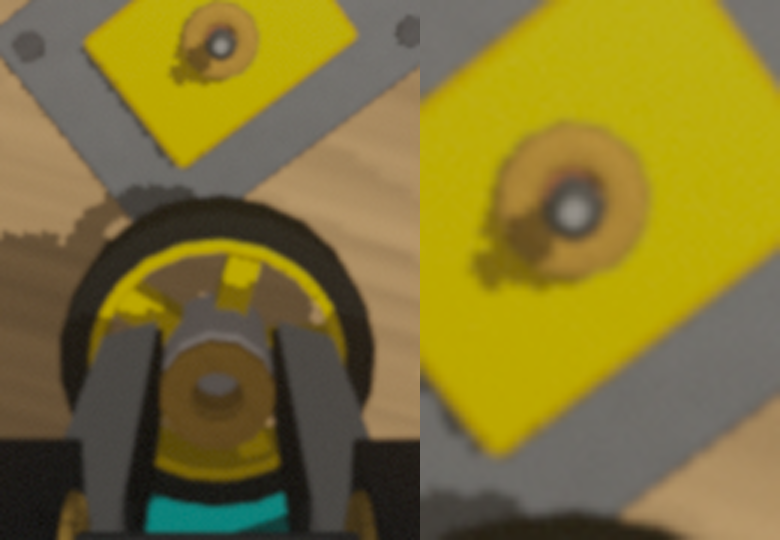

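Run:
```python
from look import *
s,p,im=load('w3'); T=R.from_euler('xyz',s['eef_rot']).as_matrix(); P=s['eef_pos']; l=lambda uv,z:T.T@(plane(p,uv,z)-P)
fl=l((322.2,251),P[2]+1); print('flange',fl)
tip=l((323.67,135.33),109); print('tip',tip,plane(p,(323.67,135.33),109))
dk=cv2.cvtColor(im,cv2.COLOR_BGR2HSV)[...,2]<55
r=[np.nonzero(dk[y,262:390])[0]+262 for y in range(225,237)]; print([(a.min(),a.max()) for a in r])
```

```text
flange [ 0.13833217  0.31821124 -1.00046287]
tip [65.64694123  1.39571768 52.76567874] [594.55445837  39.51477682 109.        ]
[(np.int64(273), np.int64(370)), (np.int64(272), np.int64(371)), (np.int64(272), np.int64(371)), (np.int64(272), np.int64(371)), (np.int64(271), np.int64(372)), (np.int64(271), np.int64(372)), (np.int64(271), np.int64(372)), (np.int64(271), np.int64(372)), (np.int64(271), np.int64(373)), (np.int64(270), np.int64(373)), (np.int64(271), np.int64(373)), (np.int64(271), np.int64(373))]
```

```bash
python3 -m creep '[[-1,[3.5,0.1,0],0],[-1,[6.6,0.1,0],0],[-1,[6.6,0.1,0],0],[-1,[6.6,0.1,0],0]]'
python3 -m creep '[[-1,[0,0,1],0],[-1,[0,0,2],0],[-1,[0,0,2],0],[-1,[0,0,2],0]]'
python3 -m creep '[[-1,[0,0,0.3],0],[-1,[0,0,0.6],0],[-1,[0,0,0.6],0]]'
```

```text
clock: 7.9
eef_pos: [595.0, 40.2, 162.2]
eef_rot: [-3.141, 0.001, 0.291]
wrist_force: [-0.6, -0.1, -0.7]
finger_gap: 23.0
finger_force: 20.0
clock: 8.3
eef_pos: [595.1, 39.0, 142.7]
eef_rot: [-3.141, 0.001, 0.289]
wrist_force: [0.0, -0.9, -0.3]
finger_gap: 23.0
finger_force: 20.0
clock: 8.6
eef_pos: [595.3, 39.1, 136.5]
eef_rot: [-3.141, 0.001, 0.289]
wrist_force: [0.4, 0.9, -0.9]
finger_gap: 22.8
finger_force: 20.0
```

```bash
for i in 1 2 3; do python3 -m creep '[[-1,[0,0,0.25],0],[-1,[0,0,0.5],0],[-1,[0,0,0.5],0]]'|grep -E "pos|wrist"; done
```

```text
eef_pos: [595.3, 39.1, 131.5]
wrist_force: [0.3, -0.3, -0.5]
eef_pos: [595.3, 39.1, 126.5]
wrist_force: [-0.7, -0.2, -0.0]
eef_pos: [595.3, 39.1, 121.5]
wrist_force: [-0.3, 0.5, -0.3]
```

```bash
python3 -m creep '[[-1,[0,0,0.6],0],[-1,[0,0,1.2],0],[-1,[0,0,1.8],0],[-1,[0,0,1.8],0]]'|grep -E "pos|wrist"; python3 -m creep '[[-1,[0,0,0.5],0],[-1,[0,0,1],0],[-1,[0,0,1.5],0],[-1,[0,0,1.5],0]]'|grep -E "pos|wrist";python3 -m creep '[[-1,[0,0,0.2],0],[-1,[0,0,0.4],0],[-1,[0,0,0.4],0]]'|grep -E "pos|wrist"
```

```text
eef_pos: [595.3, 39.3, 102.9]
wrist_force: [0.6, 2.2, -2.3]
eef_pos: [595.3, 39.3, 88.2]
wrist_force: [2.2, 3.5, -3.5]
eef_pos: [595.5, 39.3, 84.8]
wrist_force: [0.8, 4.1, -0.6]
```

```bash
python3 -m creep '[[-1,[0,-0.06,0.1],0],[-1,[0,-0.06,0.12],0],[-1,[0,-0.06,0.12],0]]'; python3 -m creep '[[-0.2,[0,0,0],0],[-0.2,[0,0,0],0],[-0.2,[0,0,0],0],[-0.2,[0,0,0],0]]';  python3 -m creep '[[-0.2,[0,0,-4],0],[-0.2,[0,0,-8],0],[-0.2,[0,0,-9],0],[-0.2,[0,0,-9],0]]'
python3 - <<'E'
from look import *
s,p,im=snap('w4'); T=R.from_euler('xyz',s['eef_rot']).as_matrix()
print(s['joints'],go(s,np.array([477,-241])-72*T[:2,0],200))
cv2.imwrite('pics/c4.png',cv2.resize(im[130:330,220:430],None,fx=3,fy=3,interpolation=cv2.INTER_CUBIC))
E
```

```text
clock: 10.9
eef_pos: [595.2, 39.5, 83.6]
eef_rot: [3.141, 0.0, 0.289]
wrist_force: [0.5, 1.9, -1.0]
finger_gap: 23.1
finger_force: 20.0
clock: 11.3
eef_pos: [595.3, 39.6, 83.8]
eef_rot: [3.142, 0.0, 0.289]
wrist_force: [0.3, 0.2, -0.7]
finger_gap: 37.1
finger_force: 0.0
clock: 11.7
eef_pos: [595.9, 39.7, 175.3]
eef_rot: [3.141, -0.003, 0.289]
wrist_force: [-0.6, 0.2, -0.5]
finger_gap: 37.6
finger_force: 0.0
[ 5.22430853e-03  4.39831338e-01  1.43529958e+00 -4.75649307e-05
  1.26340121e+00  1.28723098e+00] (array([-26.58,  23.52,  -2.53]), None)
```

View pics/c4.png

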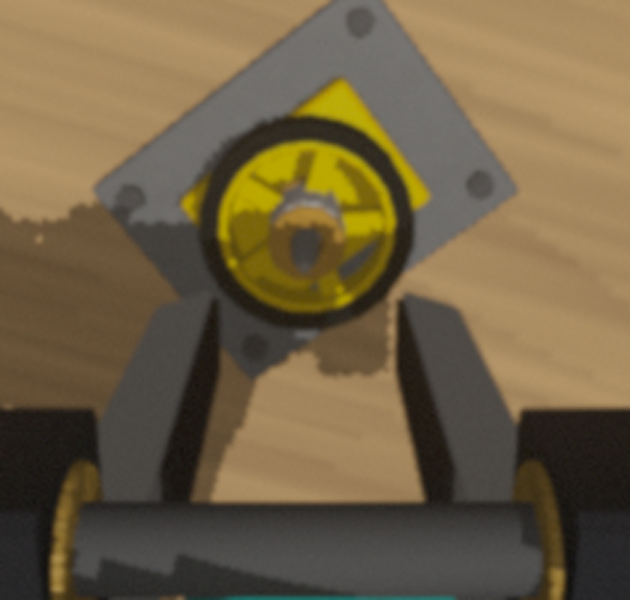

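The wheel sits upright on the axle over the stand, centred at (310,220) in the crop, with the boss up. Next the red cap.

```bash
python3 -m creep '[[-0.1,[-3,2,-2],0],[-0.1,[-26.6,23.5,-2.5],0],[-0.1,[-26.6,23.5,-2.5],0],[-0.1,[-26.6,23.5,-2.5],0],[-0.1,[-26.6,23.5,-2.5],0],[-0.1,[-26.6,23.5,-2.5],0],[-0.1,[-26.6,23.5,-2.5],0],[-0.1,[-26.6,23.5,-2.5],0],[-0.1,[-26.6,23.5,-2.5],0],[-0.1,[-26.6,23.5,-2.5],0],[-0.1,[-26.6,23.5,-2.5],0]]'
python3 - <<'E'
from look import *
s,p,im=snap('w5'); print(abs(s['qd']).max())
b,k=blobs(im,(0,150,50),(8,255,255),(0,0,640,260),30)
for a,c in b: print(a,c,plane(p,c,30))
g,k=blobs(im,(45,120,30),(75,255,255),(0,0,640,260),30)
for a,c in g: print('green',a,c,plane(p,c,30))
a,c=max(b,key=lambda t:t[0][4]); X=plane(p,c,30); print(go(s,X[:2],60))
E
```

```text
clock: 12.85
eef_pos: [407.6, -260.3, 198.0]
eef_rot: [-3.14, 0.001, 0.29]
wrist_force: [-0.0, -0.3, -0.5]
finger_gap: 42.6
finger_force: 0.0
0.007647886200566471
[311 115  24  24 441] [322.22675737 126.37641723] [ 476.36302604 -240.02590908   30.        ]
green [328  48  23  26 474] [339.17721519  60.90084388] [ 545.17484764 -237.88335104   30.        ]
(array([ 7.18,  0.04, 13.79]), None)
```

```bash
python3 -m creep '[[-0.1,[3.5,0.05,3],0],[-0.1,[7.2,0.05,7],0],[-0.1,[7.2,0.05,11],0],[-0.1,[7.2,0.05,13.8],0],[-0.1,[7.2,0.05,13.8],0],[-0.1,[7.2,0.05,13.8],0]]' 50
python3 -c "
from look import *
s=manip.read_state();print(go(s,(476.4,-240),24))"
```

```text
clock: 13.5
eef_pos: [476.9, -240.9, 61.5]
eef_rot: [3.142, -0.0, 0.29]
wrist_force: [-0.0, -0.1, 0.2]
finger_gap: 42.4
finger_force: 0.0
(array([-0.02, -0.1 ,  3.75]), None)
```

```bash
python3 -m creep '[[-0.1,[0,-0.05,2],0],[-0.1,[0,-0.05,3.7],0],[-0.1,[0,-0.05,3.7],0],[-1,[0,-0.05,3.7],0],[-1,[0,-0.05,3.7],0],[-1,[0,-0.05,3.7],0],[-1,[0,-0.05,3.7],0],[-1,[0,-0.05,3.7],0],[-1,[0,-0.05,3.7],0]]' 50
python3 -m creep '[[-1,[0,0,-4],0],[-1,[0,0,-8],0],[-1,[0,0,-12],0],[-1,[0,0,-14],0],[-1,[0,0,-14],0]]'
python3 -c "
from look import *
s=manip.read_state();T=R.from_euler('xyz',s['eef_rot']).as_matrix();print(go(s,np.array([594.7,39.5])-65*T[:2,0],155))"
```

```text
clock: 14.4
eef_pos: [477.0, -241.2, 25.3]
eef_rot: [3.14, -0.002, 0.289]
wrist_force: [-2.0, 1.5, 8.3]
finger_gap: 25.2
finger_force: 50.0
clock: 14.9
eef_pos: [477.3, -241.4, 167.2]
eef_rot: [3.137, -0.004, 0.289]
wrist_force: [0.0, -0.2, -1.5]
finger_gap: 25.3
finger_force: 50.0
(array([ 12.75, -23.59,   1.17]), None)
```

```bash
python3 -m creep '[[-1,[12.7,-23.6,0.3],0],[-1,[12.7,-23.6,0.3],0],[-1,[12.7,-23.6,0.3],0],[-1,[12.7,-23.6,0.3],0],[-1,[12.7,-23.6,0.3],0],[-1,[12.7,-23.6,0.3],0],[-1,[12.7,-23.6,0.3],0],[-1,[12.7,-23.6,0.3],0],[-1,[12.7,-23.6,0.3],0]]'
python3 - <<'E'
from look import *
s,p,im=snap('w6'); print(abs(s['qd']).max(),s['eef_rot'])
t=proj(p,(594.7,39.5,109))[0]; u,v=t.round().astype(int); print(t)
b,k=blobs(im,(0,150,40),(8,255,255),(250,180,400,330),30)
for a,c in b: print(a,c)
a=cv2.resize(im[150:330,250:390],None,fx=3,fy=3,interpolation=cv2.INTER_CUBIC); x0,y0=max(u-30,0),max(v-45,0); print(x0,y0)
cv2.imwrite('pics/c6.png',np.hstack([a,cv2.resize(im[y0:y0+90,x0:x0+60],(360,540),interpolation=cv2.INTER_CUBIC)]))
E
```

```text
clock: 15.8
eef_pos: [530.5, 20.5, 160.3]
eef_rot: [-3.141, 0.001, 0.288]
wrist_force: [-1.0, -0.4, -0.4]
finger_gap: 24.9
finger_force: 50.0
0.00573849419412893 [-3.14147307e+00  7.56149803e-04  2.87613678e-01]
[321.67087412 133.4422875 ]
[ 299  219   47   59 2123] [322.       248.432878]
292 88
```

View pics/c6.png

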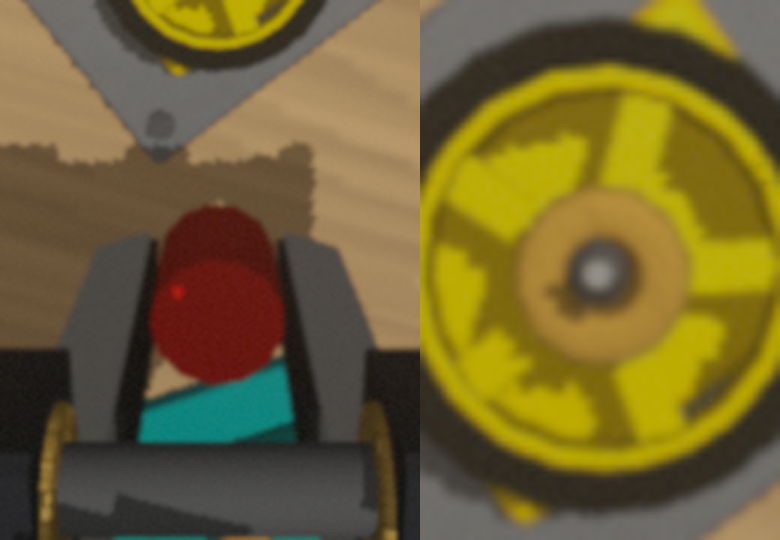

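The cap is held upright, its top centred at (322.5,257) in the full image. The axle tip is at (321.7,133.3), centred inside the wheel's bush.

Run:
```python
from look import *
s,p,im=load('w6'); T=R.from_euler('xyz',s['eef_rot']).as_matrix(); P=s['eef_pos']; l=lambda uv,z:T.T@(plane(p,uv,z)-P)
print('top',l((322.5,257.2),P[2]+10.7),'left/right',l((300,257),P[2]+10.7),l((345,257),P[2]+10.7))
print('front',l((322.5,219),P[2]-25.3),'back',l((322.5,277.7),P[2]+10.7))
print('tip',l((321.67,133.33),109))
```

```text
top [  0.63230646   0.50506028 -10.70054165] left/right [  0.74689204 -12.14358918 -10.69911572] [  0.74400044  13.15362682 -10.70213868]
front [11.69815016  0.55499827 25.29109549] back [-12.16991758   0.50821013 -10.69086163]
tip [ 6.70796952e+01 -6.70163704e-03  5.12321044e+01]
```

```bash
python3 -m creep '[[-1,[3.5,-0.1,0],0],[-1,[6.7,-0.1,0],0],[-1,[6.7,-0.1,0],0],[-1,[6.7,-0.1,0],0],[-1,[6.7,-0.1,1.5],0],[-1,[6.7,-0.1,2.8],0],[-1,[6.7,-0.1,2.8],0],[-1,[6.7,-0.1,2.8],0]]'
for i in 1 2; do python3 -m creep '[[-1,[0,0,0.1],0],[-1,[0,0,0.2],0],[-1,[0,0,0.2],0]]' | grep -E "pos|wrist|mom"; done
```

```text
clock: 16.65
eef_pos: [594.4, 41.5, 132.4]
eef_rot: [-3.141, 0.001, 0.289]
wrist_force: [-1.3, 1.3, -1.4]
finger_gap: 25.5
finger_force: 50.0
eef_pos: [594.7, 41.6, 130.9]
wrist_force: [0.9, 0.5, -0.8]
eef_pos: [594.7, 41.6, 128.6]
wrist_force: [-0.2, 0.1, -0.5]
```

```bash
python3 -m creep '[[-1,[-0.04,0.13,0],0],[-1,[-0.04,0.13,0],0],[-1,[-0.04,0.13,0],0]]' | grep -E "pos|wrist"
for i in 1 2; do python3 -m creep '[[-1,[0,0,0.1],0],[-1,[0,0,0.2],0],[-1,[0,0,0.2],0]]' | grep -E "pos|wrist"; done
```

```text
eef_pos: [594.7, 40.2, 128.8]
wrist_force: [0.4, 0.4, 0.1]
eef_pos: [594.6, 40.3, 126.5]
wrist_force: [-0.7, -0.1, -1.1]
eef_pos: [594.6, 40.3, 124.5]
wrist_force: [0.9, 0.0, -0.3]
```

```bash
for i in 1 2 3 4; do python3 -m creep '[[-1,[0,0,0.1],0],[-1,[0,0,0.2],0]]' | grep -E "pos|wrist"; done
```

```text
eef_pos: [594.7, 40.3, 122.7]
wrist_force: [-0.5, 0.2, -0.1]
eef_pos: [594.8, 40.2, 120.9]
wrist_force: [0.0, -0.9, 3.8]
eef_pos: [595.0, 40.2, 119.4]
wrist_force: [-1.6, -0.4, 7.7]
eef_pos: [595.0, 40.3, 117.6]
wrist_force: [-2.4, 0.5, 6.9]
```

```bash
for i in 1 2 3; do python3 -m creep '[[-1,[0,0,0.1],0],[-1,[0,0,0.2],0]]' | grep -E "pos|wrist"; done
```

```text
eef_pos: [595.1, 40.3, 115.4]
wrist_force: [-1.4, 0.3, 8.5]
eef_pos: [595.4, 40.3, 113.6]
wrist_force: [0.9, 1.0, 6.2]
eef_pos: [595.4, 40.3, 111.5]
wrist_force: [1.1, -0.1, 7.2]
```

```bash
for i in 1 2 3; do python3 -m creep '[[-1,[0,0,0.05],0]]' | grep -E "pos|wrist|gap"; done
```

```text
eef_pos: [595.3, 40.3, 110.8]
wrist_force: [2.6, 0.3, 4.3]
finger_gap: 25.5
eef_pos: [595.3, 40.3, 110.3]
wrist_force: [1.7, -0.2, 5.2]
finger_gap: 25.2
eef_pos: [595.3, 40.3, 109.8]
wrist_force: [1.5, 0.9, 4.5]
finger_gap: 25.4
```

```bash
for i in 1 2 3 4; do python3 -m creep '[[-1,[0,0,0.05],0]]' | grep -E "pos|wrist"; done; python3 -c "
from look import *
print([manip.read_state()['wrist_force'].round(1)])"
```

```text
eef_pos: [595.2, 40.4, 109.2]
wrist_force: [1.3, 0.8, 5.7]
eef_pos: [595.2, 40.4, 108.7]
wrist_force: [1.3, 0.0, 5.8]
eef_pos: [595.2, 40.4, 108.3]
wrist_force: [1.6, 1.3, 5.7]
eef_pos: [595.3, 40.4, 107.9]
wrist_force: [1.4, 1.0, 5.9]
[array([1.4, 1. , 5.9])]
```

```bash
for i in 1 2; do python3 -m creep '[[-1,[0,0,0.05],0]]' | grep -E "pos|wrist"; done; python3 -c "
from look import *
s,p,im=snap('w7'); cv2.imwrite('pics/c7.png',cv2.resize(im[170:330,230:410],None,fx=4,fy=3.7,interpolation=cv2.INTER_CUBIC))"
```

```text
eef_pos: [595.3, 40.4, 107.5]
wrist_force: [0.0, 0.8, 7.9]
eef_pos: [595.3, 40.4, 107.1]
wrist_force: [0.3, -0.2, 9.4]
```

View pics/c7.png

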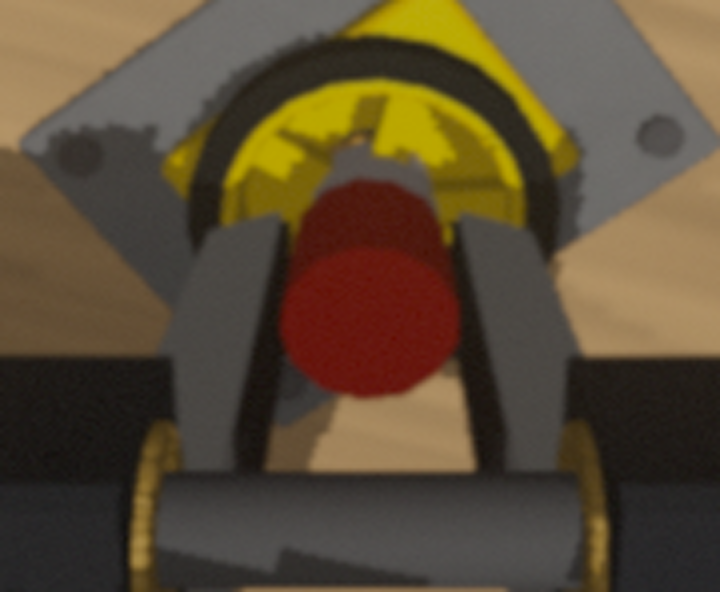

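The cap's rim covers the brass bush, with the white boss directly beneath at (370,165 in the crop). The force rose 2 N/mm-wise over the last 2 mm, so I release.

```bash
python3 -m creep '[[-0.2,[0,0,0],0],[-0.2,[0,0,0],0],[-0.2,[0,0,0],0],[-0.2,[0,0,0],0],[-0.2,[0,0,0],0]]'; python3 -m creep '[[-0.2,[0,0,-2],0],[-0.2,[0,0,-3.5],0],[-1,[0,0,-3.5],0],[-1,[0,0,-3.5],0],[-1,[0,0,-3.5],0],[-1,[0,0,-3.5],0],[-1,[0,0,-3.5],0]]'
```

```text
clock: 21.0
eef_pos: [594.6, 40.3, 106.1]
eef_rot: [-3.141, 0.0, 0.289]
wrist_force: [0.6, -0.4, -0.8]
finger_gap: 37.2
finger_force: 0.0
clock: 21.7
eef_pos: [594.6, 40.3, 140.7]
eef_rot: [-3.141, 0.001, 0.289]
wrist_force: [-0.6, -0.2, 0.0]
finger_gap: 2.0
finger_force: 0.0
```

```bash
python3 -m creep '[[-1,[0,0,0.3],0],[-1,[0,0,0.6],0],[-1,[0,0,0.65],0],[-1,[0,0,0.65],0]]'|grep -E "pos|wrist"; for i in 1 2 3 4; do python3 -m creep '[[-1,[0,0,0.04],0],[-1,[0,0,0.04],0]]'|grep -E "pos|wrist"; done
```

```text
eef_pos: [594.6, 40.2, 134.5]
wrist_force: [-0.0, 0.6, -0.0]
eef_pos: [594.7, 40.3, 134.4]
wrist_force: [-0.8, 0.2, -0.0]
eef_pos: [594.7, 40.3, 133.9]
wrist_force: [0.3, -0.9, 0.5]
eef_pos: [594.7, 40.3, 133.5]
wrist_force: [-1.1, -0.4, -1.5]
eef_pos: [594.7, 40.3, 133.1]
wrist_force: [-0.1, 0.6, -0.3]
```

```bash
for i in 1 2; do python3 -m creep '[[-1,[0,0,0.03],0],[-1,[0,0,0.03],0]]'|grep -E "pos|wrist"; done
```

```text
eef_pos: [594.7, 40.3, 132.8]
wrist_force: [-0.0, 0.5, -0.6]
eef_pos: [594.7, 40.3, 132.5]
wrist_force: [-0.3, -0.3, 0.6]
```

```bash
for i in 1 2; do python3 -m creep '[[-1,[0,0,0.03],0],[-1,[0,0,0.03],0]]'|grep -E "pos|wrist"; done
```

```text
eef_pos: [594.7, 40.3, 132.2]
wrist_force: [-1.0, -0.1, -0.2]
eef_pos: [594.8, 40.3, 132.1]
wrist_force: [0.2, 0.6, 1.2]
```

```bash
python3 -m creep '[[-1,[0,0,0.02],0],[-1,[0,0,0.02],0]]'|grep -E "pos|wrist"
```

```text
eef_pos: [594.8, 40.3, 132.0]
wrist_force: [-0.5, -1.0, 2.4]
```

```bash
python3 -m creep '[[-1,[0,0,-3],0],[-1,[0,0,-7],0],[-1,[0,0,-7],0],[-1,[0,0,-7],0]]'|grep -E "clock|pos|wrist"; python3 -c "
from look import *
s,p,im=snap('w8'); b,k=blobs(im,(0,150,40),(8,255,255),(200,100,450,300),30)
for a,c in b: print(a,c,plane(p,c,110))
print(manip.sign_off())"
```

```text
clock: 24.3
eef_pos: [594.9, 40.3, 202.1]
wrist_force: [-0.6, -0.3, -0.3]
[309 190  28  35 762] [322.14173228 207.20209974] [596.49464105  40.40836907 110.        ]
the job is handed in; nothing more can be done
None
```

The job is handed in at about 24 s: the wheel is on the axle and the red cap is pressed onto its bush. A touch check put the spring seat at about 2.0 mm squeezed, and the gripper is clear. I viewed 11 pictures, one over the limit of 10.

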